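Put the router's tool holders back in their own pockets

ROBOT

A 6-joint arm with a two-finger parallel gripper is mounted at the origin on a cart in front of the work surface, level with it; the furniture and walls round the work are solid. World frame = base frame: x ahead of the robot, y to its left, z up, the work surface at z = 0. Lengths are in m, angles in degrees, forces in N, time in s.
With the tool pointing down it reaches from about 0.225 to 0.875 m from the base axis. Payload 3.4 kg.
Tool frame: the origin (TCP) lies on the centre line of the jaws, within the pads' length; the fingertips stand 19 mm ahead of it and the grasp point (between the pads) is the TCP; z points along the fingers, y is the line along which they close (so a half turn about z gives the same grasp; the last joint's range is limited). The gripper opens to 85 mm and grips with 20 to 120 N. Pads are 22 mm wide; open, the fingers measure 114 mm over their backs; the gripper's body (76 mm by 85 mm) begins 54 mm behind the grasp point. The pads swing forward as they close: fully open they stand 13 mm farther back than shut.
Start: joints at [-76.891, 15.808, 86.224, -0, 77.962, -6.933], TCP at [0.197, -0.54, 0.212] pointing down, gripper open.
Joint ranges: [-165.64, 165.64], [-43.16, 119.46], [12.63, 154.43], [-67.54, 247.53], [6.08, 155.33], [-154.97, 154.97]. Speed limits (degrees/s): [147.25, 147.25, 180, 180, 180, 180].

INTERFACE

Orientations are given as a 3x3 rotation matrix whose columns are the frame's x, y, z axes.
In Python, from station import robot gives the robot as it stands. The module is installed in compiled form; this text tells all that it offers.
- The arm moves only by the tool step_arm, never from a script. Its argument "deltas" is one flat list of numbers, 7 for each row, row after row: the shift along the world's x, y, z as a fraction of full scale, then the turn, a rotation vector about the world's x, y, z as a fraction of full scale, then the opening, from -1 (shut) to 1 (fully open). A call has 1 to 10 rows; each row shifts and turns the commanded pose from where the row before left it; what a row does not reach is not made up. Full scale, the value 1, is 0.4 m for a shift and pi/2 rad for a turn. A row lasts 1/12 s, in which the tool goes at most 41.7 mm and 7.16 degrees, less where a joint would pass 70% of its speed; a pose out of reach is approached as far as the arm can. A call with a number of a shift or a turn outside -1 to 1 is refused whole. A call with a gripper value outside its range is refused whole. The fingers move at their own pace and stop on an object; "newtons" is the grip in N (left out, the last holds). Time passes only in rows, so rows that do not move let the fingers close. It gives the time, the measured TCP pose, the force, the opening and the grip force at its end, in the units of the state.
- robot.sense(): the state, without advancing time (a new reading comes with each control period).
- robot.read_camera(name): name is "side" or "top"; returns a dict with "frame" (420x560x3 uint8, red, green, blue), "depth" (420x560 float32, m along the optical axis (not along the pixel's ray), 0 where there is no reading), "fovy" (degrees; the focal length in pixels is half the picture's height over the tangent of half this angle, whatever the lens; pixels are square), "cx", "cy" (the principal point, pixels), "dist_coeffs" ([k1, k2, p1, p2, k3] as OpenCV has them; the pictures are not rectified), "pose" (4x4, takes a point from camera to world coordinates). Camera axes: x right, y up, looking along -z (the intrinsics and any distortion apply to the point x, -y, -z); pixel columns grow to the right and rows downward; lengths in m; the calibration is good to about 2 mm. A picture is of the moment at which its call begins.
- robot.sign_off(): hands the job in; it is judged then, once.
Trained networks look in a picture, given as the dict that the camera call returned (one of the last four; its "shot" number tells which), for a name from the list of things; names that differ only in an ending like _2 or _b are one class to them, and where a whole thing is asked for, a point or a joint stands for the part that bears it (a point fixed in the world has none). Each returns a list of dicts, best first, with "p" (0 to 1); they miss things now and then, are a little off and sometimes report something else, mostly with a low value. They report only what shows in the picture. A call takes as long as a camera call. They do not tell look-alikes from the thing itself.
- robot.find_in(name, picture): "point" ([x, y, z] in m, in world coordinates, good to about 4 mm: the middle of the surface that is visible of it).
- robot.silhouettes(name, picture): "mask" (420x560 bool, what is visible of it).
- robot.place_of(name, picture): "point" ([x, y, z] in m, in world coordinates, good to about 4 mm: a listed point, or the origin of a listed thing).
The state is a dict: "t": time; "joint_positions": joint angles; "joint_velocities": joint speeds; "joint_torque": joint torques, N m; "eef_pos": TCP position; "eef_rot": TCP orientation; "ft_force": force on the tool from outside, world axes, zero at the start; "wrist_torque": the same for the moment, N m; "opening": finger opening in m; "grasp_force": force on a finger pad.
Only numpy, scipy, OpenCV 4.12 (cv2) and the standard library are available. Lean on these libraries where they do the work, as an engineer would, in place of code of your own. Each camera call takes 0.05 s, during which the arm holds its last target. There are 200 camera calls.

TASK

The three tool holders of the router stand in each other's pockets, and the machine would fetch the wrong cutter. Change them round until each holder sits fully home and upright in the pocket of its own colour, with the grey spare pocket free again at the end. Use that spare pocket as the parking place on the way: a holder must never be laid, stood or dropped on the bench or tipped over.

Things in the scene. Friction and masses are not known exactly. Their poses are not given: they have to be found in the camera images.
- holder_red: Steel tool holder, taper down, red rings on flange and nut, thin twist drill on top; 0.42 kg. Origin: centre of flange underside, z up the axis. Below: taper d 31 to 19 at -46 mm, stud to -54. Above: flange d 46 to +16, ring to +19, round nut d 36 from +19 to +50 (grip here from above, fingertips at +20 or higher), cutter to +74. Seated: flange rests on pocket top, origins coincide.
- holder_blue: Steel tool holder, taper down, blue rings on flange and nut, wide 29 mm facing head on top; 0.42 kg. Origin: centre of flange underside, z up the axis. Below: taper d 31 to 19 at -46 mm, stud to -54. Above: flange d 46 to +16, ring to +19, round nut d 36 from +19 to +50 (grip here from above, fingertips at +20 or higher), cutter to +74. Seated: flange rests on pocket top, origins coincide.
- holder_yellow: Steel tool holder, taper down, yellow rings on flange and nut, 15 mm straight cutter on top; 0.42 kg. Origin: centre of flange underside, z up the axis. Below: taper d 31 to 19 at -46 mm, stud to -54. Above: flange d 46 to +16, ring to +19, round nut d 36 from +19 to +50 (grip here from above, fingertips at +20 or higher), cutter to +74. Seated: flange rests on pocket top, origins coincide.
- pocket_red: Fixed pocket, red plastic sleeve plate 66 x 66 x 12 mm with 34 mm through hole, on a hollow stand. Origin: centre of the hole at the plate's flat top, 85 mm above bench; z up, y along the row. Four pockets in one straight row, colours in any order, 78 to 98 mm apart. For the holder with red rings; holds another one at the start.
- pocket_blue: Fixed pocket, blue plastic sleeve plate 66 x 66 x 12 mm with 34 mm through hole, on a hollow stand. Origin: centre of the hole at the plate's flat top, 85 mm above bench; z up, y along the row. Four pockets in one straight row, colours in any order, 78 to 98 mm apart. For the holder with blue rings; holds another one at the start.
- pocket_yellow: Fixed pocket, yellow plastic sleeve plate 66 x 66 x 12 mm with 34 mm through hole, on a hollow stand. Origin: centre of the hole at the plate's flat top, 85 mm above bench; z up, y along the row. Four pockets in one straight row, colours in any order, 78 to 98 mm apart. For the holder with yellow rings; holds another one at the start.
- pocket_spare: Fixed pocket, grey plastic sleeve plate 66 x 66 x 12 mm with 34 mm through hole, on a hollow stand. Origin: centre of the hole at the plate's flat top, 85 mm above bench; z up, y along the row. Four pockets in one straight row, colours in any order, 78 to 98 mm apart. The spare: empty at the start and at the end.
Not all that is in view belongs to the job. What is shaped like the holder_red but purple is not meant.

How it is judged:
By the outcome, as a careful person would: the job done as asked, in the order asked, and still so for the second after the job is handed in, with the robot touching nothing.
It also fails if it takes over 99 s, if anything falls off the work surface, if the arm or the gripper's body presses on something with over 40 N, if the wrist force passes 120 N, or if a joint passes its speed limit or range.

## Working session

There is one attempt and no reset: what is moved stays moved. The work goes in short steps, Python scripts to look and compute and a tool call to move; the robot and the scene stay as the last step left them, time stands still between calls to the robot, and variables do not carry over. Pictures are saved under pics/ and viewed, at most 14 in all, crops included, and the job is handed in when it is done.

Besides the shell and the picture viewer there is one more tool, called by a JSON object that holds its "name" and its "arguments". step_arm: Moves the arm, as the interface text tells. Its arguments: {"type":"object","properties":{"deltas":{"type":"array","items":{"type":"number"}},"newtons":{"type":"number"}},"required":["deltas"]}

```bash
mkdir -p pics
cat > h.py <<'E'
import numpy as np, cv2
from station import robot
def snap(n):
    p=robot.read_camera(n); return p
def save(p,f,box=None,s=1):
    im=p["frame"][:,:,::-1]
    if box: im=im[box[1]:box[3],box[0]:box[2]]
    cv2.imwrite("pics/"+f,cv2.resize(im,None,fx=s,fy=s,interpolation=cv2.INTER_CUBIC))
def cloud(p):
    H,W=p["depth"].shape; f=H/2/np.tan(np.radians(p["fovy"])/2)
    K=np.array([[f,0,p["cx"]],[0,f,p["cy"]],[0,0,1]])
    v,u=np.mgrid[0:H,0:W]
    q=cv2.undistortPoints(np.stack([u,v],-1).reshape(-1,1,2).astype(np.float64),K,np.array(p["dist_coeffs"],float)).reshape(H,W,2)
    d=p["depth"]; c=np.stack([q[...,0]*d,-q[...,1]*d,-d],-1)
    return c@p["pose"][:3,:3].T+p["pose"][:3,3]
def pix(p,w):
    H=p["depth"].shape[0]; f=H/2/np.tan(np.radians(p["fovy"])/2)
    K=np.array([[f,0,p["cx"]],[0,f,p["cy"]],[0,0,1]])
    c=(np.array(w)-p["pose"][:3,3])@p["pose"][:3,:3]
    return cv2.projectPoints((c*[1,-1,-1]).reshape(1,1,3),np.zeros(3),np.zeros(3),K,np.array(p["dist_coeffs"],float))[0].ravel()
E
python3 - <<'E'
from h import *
np.set_printoptions(precision=4,suppress=True)
for n in("top","side"):
    p=snap(n); save(p,n+"0.png"); print(n,p["fovy"],p["pose"][:3].tolist())
    for c in("red","blue","yellow","spare"):
        for k in("pocket_","holder_"):
            if k+c=="holder_spare":continue
            print(k+c,[(round(r["p"],2),np.round(r["point"],4),pix(p,r["point"]).round()) for r in robot.place_of(k+c,p)][:3])
s=robot.sense();print(s["t"],s["eef_pos"],s["eef_rot"],s["opening"],s["ft_force"])
E
```

```text
top 56.888099250142304 [[0.02076075406439804, 0.9924133862857866, -0.12118028639781134, 0.38436581994080266], [-0.9991878137652193, 0.024782225240028297, 0.03177348163537503, 0.23311221836664725], [0.03453554565601349, 0.12042222399927062, 0.9921218594776101, 0.9387258148006685]]
pocket_red [(0.9, array([0.5418, 0.2262, 0.0865]), array([266., 182.]))]
holder_red [(0.87, array([0.555 , 0.0484, 0.0845]), array([344., 179.])), (0.54, array([0.3695, 0.1377, 0.0548]), array([303., 261.])), (0.53, array([0.3992, 0.064 , 0.0533]), array([335., 248.]))]
pocket_blue [(0.96, array([0.5459, 0.0464, 0.0849]), array([345., 183.]))]
holder_blue [(0.71, array([0.541 , 0.1428, 0.0896]), array([303., 184.]))]
pocket_yellow [(0.83, array([0.5426, 0.1374, 0.0874]), array([305., 183.]))]
holder_yellow [(0.71, array([0.5361, 0.2244, 0.0856]), array([266., 185.]))]
pocket_spare [(0.9, array([0.5358, 0.3124, 0.0826]), array([227., 184.]))]
side 49.25360462394117 [[0.9978347461296686, 0.03539448409987254, -0.0554350963888746, 0.4303864379491219], [-0.06492750816994093, 0.3955464798274562, -0.916148132661389
[... 159 characters left out ...]
]), array([311., 220.]))]
holder_red [(0.9, array([0.3724, 0.1349, 0.0576]), array([223., 259.])), (0.72, array([0.5491, 0.0466, 0.0819]), array([330., 269.])), (0.68, array([0.403 , 0.0588, 0.0575]), array([239., 281.]))]
pocket_blue [(0.62, array([0.5517, 0.0485, 0.0823]), array([331., 268.]))]
holder_blue [(0.71, array([0.5452, 0.1426, 0.0865]), array([319., 239.]))]
pocket_yellow []
holder_yellow [(0.67, array([0.5373, 0.227 , 0.0847]), array([309., 221.]))]
pocket_spare [(0.87, array([0.5292, 0.3089, 0.0831]), array([300., 205.]))]
0.8 [ 0.1971 -0.5402  0.2115] [[ 0.9394  0.3427  0.    ]
 [ 0.3427 -0.9394 -0.0001]
 [-0.      0.0001 -1.    ]] 0.08539899410600231 [ 0.5133  0.5241 -0.2244]
```

View pics/top0.png

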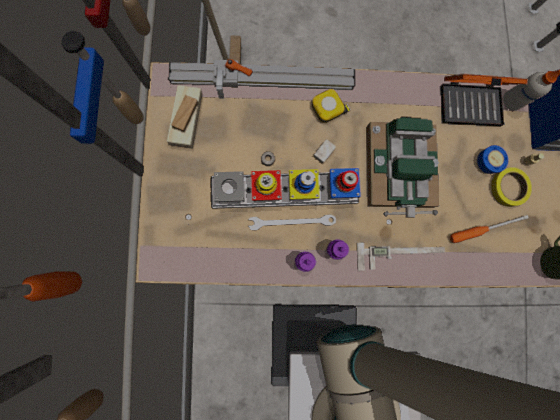

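View pics/side0.png

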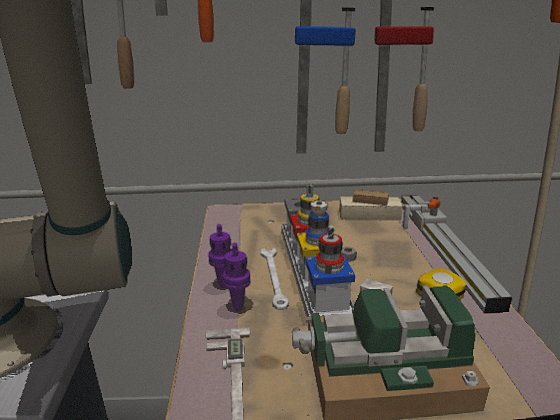

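Run:
```python
from h import *
np.set_printoptions(precision=4,suppress=True)
p=snap("top"); save(p,"crop.png",(205,155,375,290),4.4)
q=snap("side")
for n,r in(("top",p),("side",q)):
    P=cloud(r); ok=r["depth"]>0
    for y in(.3124,.2262,.1400,.0474):
        d=ok&(np.hypot(P[...,0]-.543,P[...,1]-y)<.06)
        out=[]
        for lo,hi in((.08,.09),(.099,.1055),(.132,.139)):
            m=d&(P[...,2]>lo)&(P[...,2]<hi)&(abs(P[...,1]-y)<.037)
            c=P[m]
            if m.sum()>8:
                rect=cv2.minAreaRect(c[:,:2].astype(np.float32)*1000)
                circ=cv2.minEnclosingCircle(c[:,:2].astype(np.float32)*1000)
                out.append((m.sum(),np.round(np.median(c[:,2]),4),np.round(rect[0],1),np.round(rect[1],1),round(rect[2],1),np.round(circ[0],1),round(circ[1],1)))
        print(n,y,*out,sep="\n   ")
    w=ok&(abs(P[...,0]-.54)<.05)&(P[...,1]>0)&(P[...,1]<.36)&(P[...,2]>.08)&(P[...,2]<.09)
    R=cv2.minAreaRect(P[w][:,:2].astype(np.float32)*1000);print(n,R)
```

```text
top
   0.3124
   (np.int64(701), np.float64(0.0846), array([532.3, 308.4]), array([66.4, 66. ]), 3.5, array([532.4, 307.5]), 45.9)
top
   0.2262
   (np.int64(511), np.float64(0.0847), array([537.1, 224.9]), array([66.9, 65.8]), 3.7, array([536.9, 225. ]), 46.2)
   (np.int64(95), np.float64(0.1026), array([532.9, 224.9]), array([35. , 44.7]), 5.5, array([537.2, 225.3]), 23.3)
   (np.int64(176), np.float64(0.1352), array([537.1, 224.8]), array([32.5, 31.7]), 1.5, array([536.9, 224.9]), 17.4)
top
   0.14
   (np.int64(492), np.float64(0.0849), array([542. , 139.8]), array([66.4, 66.3]), 3.2, array([542.5, 139.7]), 46.2)
   (np.int64(96), np.float64(0.103), array([538. , 141.6]), array([44.5, 36.6]), 61.9, array([541.4, 139.9]), 23.1)
   (np.int64(56), np.float64(0.1349), array([536.7, 143.2]), array([34.7, 22.4]), 53.4, array([541.5, 139.6]), 17.4)
top
   0.0474
   (np.int64(468), np.float64(0.0849), array([547.5,  47.1]), array([66.8, 65.2]), 2.8, array([547.4,  47.7]), 44.9)
   (np.int64(99), np.float64(0.103), array([543.2,  51. ]), array([43. , 32.5]), 50.4, array([547.3,  47.4]), 22
[... 861 characters left out ...]
p.int64(99), np.float64(0.1036), array([538.1, 131.7]), array([30.2, 38.9]), 81.2, array([539.9, 137.2]), 20.8)
   (np.int64(122), np.float64(0.1353), array([542.3, 137. ]), array([33.6, 30.9]), 9.0, array([542.8, 138.1]), 18.2)
side
   0.0474
   (np.int64(628), np.float64(0.0863), array([547.9,  47. ]), array([67.8, 70.2]), 2.4, array([547.5,  47.5]), 47.7)
   (np.int64(155), np.float64(0.1032), array([546.5,  40.5]), array([32.4, 44.6]), 82.3, array([547.9,  45.9]), 23.0)
   (np.int64(197), np.float64(0.1354), array([547.6,  46.9]), array([34.4, 34.1]), 17.4, array([548.4,  46.7]), 18.5)
side ((539.8433837890625, 177.6308135986328), (67.380615234375, 333.2131042480469), 3.6613450050354004)
```

View pics/crop.png

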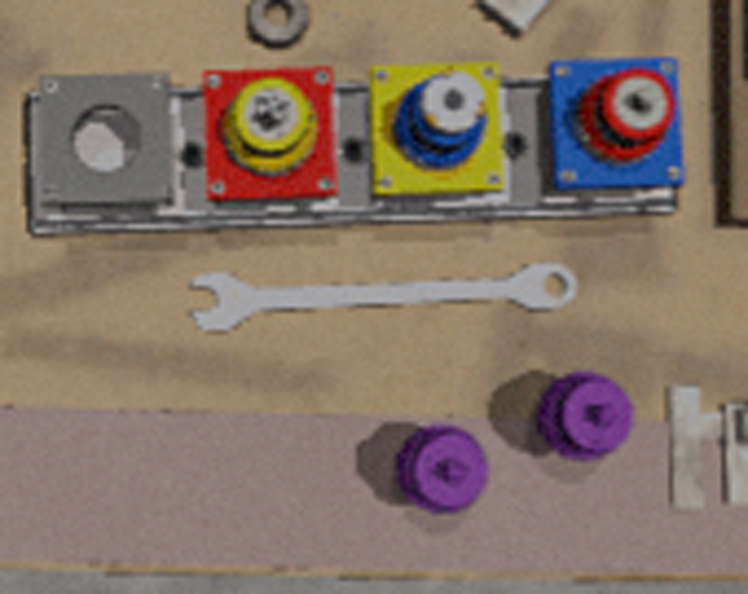

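The purple pieces at top-view (305,261) and (338,249) are decoys, standing loose on the bench. The real holder_red has red rings and a thin drill and sits in the blue pocket at (347,180). The crop shows yellow in the red pocket, blue in the yellow pocket and red in the blue pocket. The grey pocket at (228,187) is empty.

Order of moves: yellow→spare, red→red, blue→blue, yellow→yellow.

Run:
```python
from h import *
p=snap("top");P=cloud(p)
m=(p["depth"]>0)
for y0 in np.arange(-.6,.5,.1):
    s=m&(P[...,1]>y0)&(P[...,1]<y0+.1)&(P[...,0]>.3)&(P[...,0]<.75)
    print(round(y0,2),P[s][:,2].max().round(3),P[s][P[s][:,2].argmax()].round(3))
```

```text
-0.6 0.077 [ 0.669 -0.5    0.077]
-0.5 0.115 [ 0.75  -0.479  0.115]
-0.4 0.039 [ 0.608 -0.356  0.039]
-0.3 0.028 [ 0.427 -0.243  0.028]
-0.2 0.117 [ 0.676 -0.112  0.117]
-0.1 0.117 [ 0.569 -0.099  0.117]
-0.0 0.159 [0.547 0.051 0.159]
0.1 0.159 [0.544 0.142 0.159]
0.2 0.16 [0.538 0.224 0.16 ]
0.3 0.089 [0.558 0.337 0.089]
0.4 0.613 [0.572 0.482 0.613]
```

{"name": "step_arm", "arguments": {"deltas": [0.02,0.04,0.03,0,0,0.0326,1,0.03,0.07,0.03,0,0,0.0326,1,0.034,0.077,0.03,0,0,0.0326,1,0.034,0.077,0.03,0,0,0.0326,1,0.034,0.077,0.03,0,0,0.0326,1,0.034,0.077,0.03,0,0,0.0326,1,0.034,0.077,0.02,0,0,0.0326,1,0.034,0.077,0,0,0,0.0326,1,0.034,0.077,0,0,0,0.0326,1,0.034,0.077,0,0,0,0.0326,1], "newtons": 60}}

```text
t: 1.78
eef_pos: [0.3262, -0.2483, 0.292]
eef_rot: [[0.649, 0.76, 0.001], [0.76, -0.649, -0.001], [-0.0, 0.001, -1.0]]
ft_force: [0.6, -0.6, -0.7]
opening: 0.0855
grasp_force: 0.0
```

{"name": "step_arm", "arguments": {"deltas": [0.033,0.074,0,0,0,0.0304,1,0.033,0.074,0,0,0,0.0304,1,0.033,0.074,0,0,0,0.0304,1,0.033,0.074,0,0,0,0.0304,1,0.033,0.074,0,0,0,0.0304,1,0.033,0.074,0,0,0,0.0304,1,0.033,0.074,0,0,0,0.0304,1,0.033,0.074,0,0,0,0.0304,1,0.033,0.074,0,0,0,0.0304,1,0.033,0.074,0,0,0,0.0304,1]}}

```text
t: 2.62
eef_pos: [0.4582, 0.0478, 0.2918]
eef_rot: [[0.227, 0.974, 0.001], [0.974, -0.227, -0.0], [-0.0, 0.001, -1.0]]
ft_force: [1.1, -0.6, -0.6]
opening: 0.0856
grasp_force: 0.0
```

{"name": "step_arm", "arguments": {"deltas": [0.033,0.074,0,0,0,0.0304,1,0.033,0.074,0,0,0,0.0304,1,0.033,0.074,0,0,0,0.0304,1,0.033,0.074,0,0,0,0.0304,1,0.033,0.074,0,0,0,0.0304,1,0.033,0.075,0,0,0,0.0304,1,0,0,0,0,0,0,1,0,0,0,0,0,0,1]}}

```text
t: 3.28
eef_pos: [0.5372, 0.2254, 0.2907]
eef_rot: [[-0.057, 0.998, -0.001], [0.998, 0.057, -0.001], [-0.001, -0.001, -1.0]]
ft_force: [0.3, -0.6, 0.3]
opening: 0.0854
grasp_force: 0.0
```

Run:
```python
from h import *
s=robot.sense();print(np.round(s["eef_pos"],4),np.round(s["eef_rot"],4),s["ft_force"],np.degrees(np.arctan2(s["eef_rot"][1][1],s["eef_rot"][0][1])),s["joint_positions"])
```

```text
[0.5372 0.2254 0.2907] [[-5.720e-02  9.984e-01 -1.200e-03]
 [ 9.984e-01  5.720e-02 -7.000e-04]
 [-6.000e-04 -1.200e-03 -1.000e+00]] [ 0.30766719 -0.56612842  0.26564355] 3.277527585844297 [ 1.59308748e+01  1.46720983e+01  7.67676858e+01 -1.81916104e-02
  8.86346905e+01  1.26537721e+01]
```

{"name": "step_arm", "arguments": {"deltas": [0,0,-0.07,0,0,0,1,0,0,-0.09,0,0,0,1,0,0,-0.09,0,0,0,1,0,0,-0.08,0,0,0,1,0,0,-0.05,0,0,0,1,0,0,-0.029,0,0,0,1,0,0,0,0,0,0,1]}}

```text
t: 3.87
eef_pos: [0.5343, 0.222, 0.1251]
eef_rot: [[-0.053, 0.999, -0.006], [0.999, 0.053, -0.002], [-0.002, -0.007, -1.0]]
ft_force: [0.2, -0.4, -0.2]
opening: 0.0855
grasp_force: 0.0
```

{"name": "step_arm", "arguments": {"deltas": [0,0,0,0,0,0,-0.3,0,0,0,0,0,0,-0.3,0,0,0,0,0,0,-0.3,0,0,0,0,0,0,-0.3,0,0,0,0,0,0,-0.3,0,0,0,0,0,0,-0.3,0,0,0,0,0,0,-0.3,0,0,0,0,0,0,-0.3], "newtons": 60}}

```text
t: 4.53
eef_pos: [0.5371, 0.2243, 0.1281]
eef_rot: [[-0.055, 0.998, 0.0], [0.998, 0.055, 0.0], [0.0, 0.0, -1.0]]
ft_force: [0.0, -0.4, -0.7]
opening: 0.0299
grasp_force: 0.0
```

Run:
```python
from h import *
s=robot.sense();print(np.round(s["eef_pos"],4),s["ft_force"],s["wrist_torque"],s["opening"],s["grasp_force"])
p=snap("side"); save(p,"grip1.png",(220,130,420,330),3)
```

```text
[0.5371 0.2243 0.1281] [ 0.00921562 -0.43328979 -0.72921331] [-0.02077292  0.04726973  0.00744531] 0.029927353499054937 0.0
```

View pics/grip1.png

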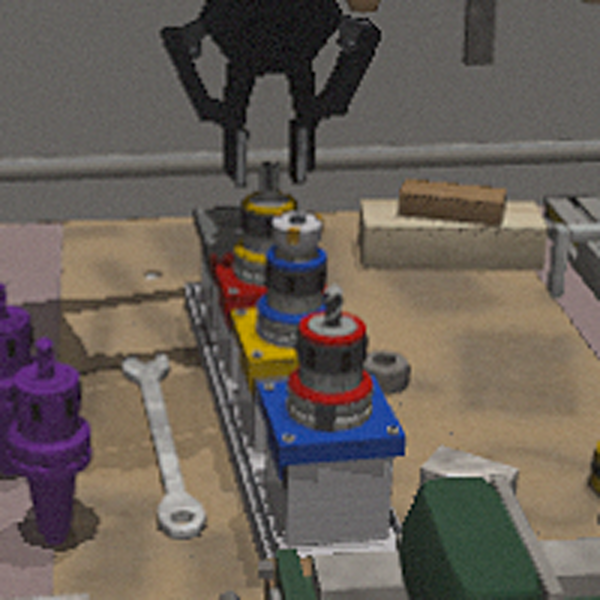

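The side view shows the fingertips at crop (240,180) and (298,180), above or behind the nut top at (270,200). The opening reads 30 mm with no contact, so nothing is gripped. I'll measure where the gripper really is.

Run:
```python
from h import *
np.set_printoptions(precision=4,suppress=True)
s=robot.sense();print(s["t"],np.round(s["eef_pos"],4),s["opening"],s["joint_positions"],s["joint_velocities"])
for n in("side","top"):
    p=snap(n);P=cloud(p);save(p,n+"g.png",(160,100,420,300) if n=="top" else (220,130,420,330),3)
    print(n,p["pose"][:3,3],pix(p,[.537,.225,.109]),pix(p,[.537,.225,.159]))
    m=(p["depth"]>0)&(abs(P[...,0]-.537)<.06)&(abs(P[...,1]-.25)<.11)&(P[...,2]>.105)
    c=P[m];dark=p["frame"][m].max(1)<60
    for z in np.arange(.105,.26,.01):
        k=(c[:,2]>=z)&(c[:,2]<z+.01)
        if k.sum()>3: print(round(z,3),k.sum(),c[k].min(0)[:2],c[k].max(0)[:2],np.median(c[k],0)[:2],dark[k].mean().round(2))
```

```text
4.5833 [0.5371 0.2242 0.128 ] 0.030168116300147717 [15.8157 19.6867 92.8872 -0.0059 67.4186 12.6518] [ 0.07    0.0852  0.0256 -0.0733 -0.0236  0.0091]
side [ 0.4304 -0.5824  0.4579] [308.7082 209.558 ] [309.1049 185.2197]
0.105 47 [0.5181 0.146 ] [0.5379 0.224 ] [0.5267 0.2134] 0.06
0.115 43 [0.5194 0.2057] [0.5354 0.2209] [0.528 0.211] 0.93
0.125 80 [0.5192 0.1412] [0.5566 0.2352] [0.5297 0.2126] 0.54
0.135 111 [0.5199 0.1405] [0.5582 0.2408] [0.5355 0.2204] 0.21
0.145 68 [0.5144 0.1404] [0.5609 0.2293] [0.5373 0.2196] 0.34
0.155 144 [0.5075 0.14  ] [0.5644 0.232 ] [0.5383 0.2144] 0.42
0.165 84 [0.5076 0.2094] [0.5644 0.2327] [0.5509 0.2148] 0.63
0.175 89 [0.5076 0.2097] [0.5644 0.2337] [0.5507 0.2159] 0.65
0.185 93 [0.4979 0.2073] [0.573 0.235] [0.5514 0.2147] 0.85
0.195 213 [0.4886 0.2064] [0.5851 0.2373] [0.5521 0.2133] 0.93
0.205 185 [0.4849 0.205 ] [0.5901 0.2399] [0.5513 0.2126] 0.95
0.215 212 [0.4796 0.2026] [0.5934 0.2386] [0.5418 0.2104] 0.92
0.225 238 [0.4778 0.2028] [0.5966 0.2389] [0.5398 0.2115] 0.97
0.235 305 [0.4779 0.2011] [0.5967 0.2303] [0.5375 0.2124] 0.96
0.245 3
[... 225 characters left out ...]
] [0.5289 0.1554] 0.08
0.115 11 [0.5211 0.146 ] [0.5421 0.2382] [0.5292 0.1565] 0.91
0.125 37 [0.522  0.1407] [0.5534 0.2404] [0.5308 0.1519] 0.27
0.135 18 [0.5273 0.1402] [0.5552 0.1563] [0.5367 0.152 ] 0.11
0.145 44 [0.5285 0.1414] [0.5557 0.1537] [0.543  0.1458] 0.0
0.155 36 [0.5299 0.1416] [0.5551 0.1543] [0.5402 0.146 ] 0.0
0.195 13 [0.4923 0.2106] [0.5079 0.2335] [0.498  0.2278] 0.77
0.205 16 [0.4941 0.2087] [0.5098 0.2358] [0.4982 0.2278] 0.88
0.215 8 [0.4937 0.2056] [0.5117 0.2377] [0.5024 0.2222] 0.75
0.235 32 [0.4774 0.206 ] [0.4893 0.2316] [0.4855 0.2252] 0.72
0.245 65 [0.4781 0.208 ] [0.4973 0.2314] [0.4832 0.2206] 0.98
0.255 42 [0.4898 0.2105] [0.4998 0.2302] [0.4965 0.2211] 0.9
```

View pics/topg.png

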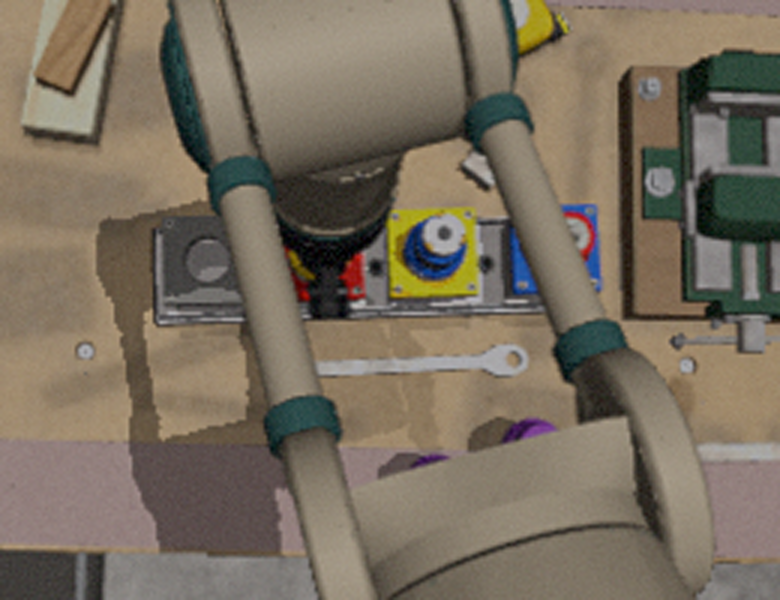

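The side-camera cloud puts the fingertips at z≈0.148, about 40 mm higher than the pose readout implies (0.109). I'll open partly, lower a little and measure again instead of trusting the readout.

{"name": "step_arm", "arguments": {"deltas": [0,0,0,0,0,0,0.4,0,0,0,0,0,0,0.4,0,0,0,0,0,0,0.4,0,0,0,0,0,0,0.4]}}

```text
t: 5.02
eef_pos: [0.5371, 0.2242, 0.1279]
eef_rot: [[-0.055, 0.998, 0.0], [0.998, 0.055, -0.0], [-0.0, 0.0, -1.0]]
ft_force: [-0.5, 0.2, -0.5]
opening: 0.0595
grasp_force: 0.0
```

```bash
cat > fing.py <<'E'
from h import *
import sys
def fingers(p,x0,y0):
    P=cloud(p); fr=p["frame"].astype(int)
    m=(p["depth"]>0)&(abs(P[...,0]-x0)<.065)&(abs(P[...,0]-x0)>.02)&(abs(P[...,1]-y0)<.03)&(P[...,2]>.108)&(P[...,2]<.4)
    c=P[m]
    for sgn in(-1,1):
        k=c[(c[:,0]-x0)*sgn>0]
        if len(k)<5: print("none");continue
        z=np.percentile(k[:,2],1); b=k[k[:,2]<z+.025]
        print(sgn,len(k),"zmin",z.round(4),"x",np.percentile(b[:,0],[3,97]).round(4),"y",np.percentile(b[:,1],[3,50,97]).round(4))
s=robot.sense(); e=s["eef_pos"];print(np.round(s["t"],2),np.round(e,4),round(s["opening"],4),np.round(s["ft_force"],1),round(s["grasp_force"],1))
if len(sys.argv)>1:
    p=snap("side"); fingers(p,e[0],e[1])
    if len(sys.argv)>2: save(p,sys.argv[2],(220,100,420,300),3)
E
python3 fing.py 1
```

```text
5.02 [0.5371 0.2242 0.1279] 0.0595 [-0.5  0.2 -0.5] 0.0
-1 1685 zmin 0.1624 x [0.4929 0.5052] y [0.2083 0.2133 0.2211]
1 1323 zmin 0.1586 x [0.5655 0.5795] y [0.2124 0.2175 0.2301]
```

{"name": "step_arm", "arguments": {"deltas": [0,0,-0.02,0,0,0,0.4,0,0,-0.02,0,0,0,0.4,0,0,0,0,0,0,0.4,0,0,0,0,0,0,0.4]}}

```text
t: 5.4
eef_pos: [0.5363, 0.2239, 0.1108]
eef_rot: [[-0.055, 0.998, -0.002], [0.998, 0.055, -0.001], [-0.001, -0.002, -1.0]]
ft_force: [0.2, 0.5, -1.1]
opening: 0.0599
grasp_force: 0.0
```

```bash
python3 fing.py 1 grip2.png
```

```text
5.4 [0.5363 0.2239 0.1108] 0.0599 [ 0.2  0.5 -1.1] 0.0
-1 1757 zmin 0.1437 x [0.4916 0.5052] y [0.2083 0.2125 0.2288]
1 1379 zmin 0.142 x [0.5647 0.578 ] y [0.2123 0.2176 0.2355]
```

View pics/grip2.png

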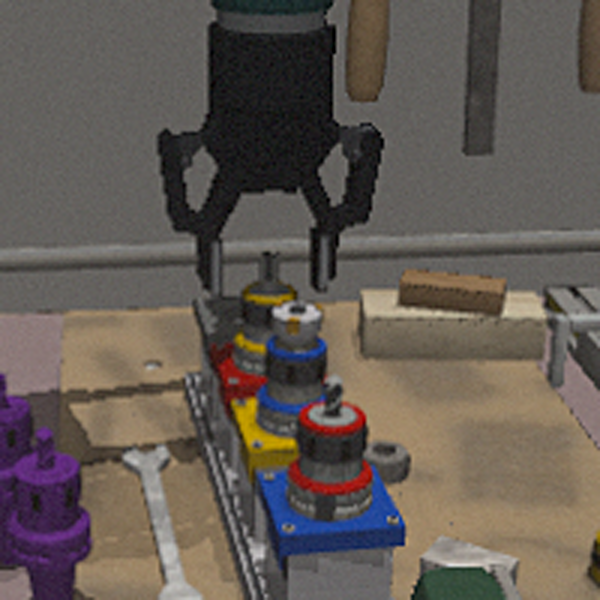

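Moves scale correctly: 16 mm commanded gave about 17 mm. The readout itself has a constant z bias of about 42 mm, so the tip is at readout + 0.022 m at a 36 mm opening. In the picture the tips at (210,288) and (322,288) are still above the nut top at (268,290). I'll go down another 22 mm and grip.

{"name": "step_arm", "arguments": {"deltas": [0,0,-0.02,0,0,0,0.4,0,0,-0.02,0,0,0,0.4,0,0,-0.015,0,0,0,0.4,0,0,0,0,0,0,0.4,0,0,0,0,0,0,0.4]}}

```text
t: 5.87
eef_pos: [0.5366, 0.2241, 0.0892]
eef_rot: [[-0.055, 0.998, -0.001], [0.998, 0.055, -0.0], [-0.0, -0.001, -1.0]]
ft_force: [0.8, -0.7, -0.9]
opening: 0.0596
grasp_force: 0.0
```

{"name": "step_arm", "arguments": {"deltas": [0,0,0,0,0,0,-0.4,0,0,0,0,0,0,-0.4,0,0,0,0,0,0,-0.4,0,0,0,0,0,0,-0.4,0,0,0,0,0,0,-0.4,0,0,0,0,0,0,-0.4], "newtons": 60}}

```text
t: 6.37
eef_pos: [0.5377, 0.2244, 0.0906]
eef_rot: [[-0.055, 0.998, 0.002], [0.998, 0.055, 0.0], [0.0, 0.002, -1.0]]
ft_force: [0.5, -0.1, 3.6]
opening: 0.0342
grasp_force: 59.9
```

```bash
python3 fing.py 1 grip3.png
```

```text
6.37 [0.5377 0.2244 0.0906] 0.0342 [ 0.5 -0.1  3.6] 59.9
-1 1807 zmin 0.122 x [0.5061 0.5167] y [0.21   0.2147 0.2254]
1 1237 zmin 0.1331 x [0.5583 0.5776] y [0.2114 0.2162 0.2207]
```

View pics/grip3.png

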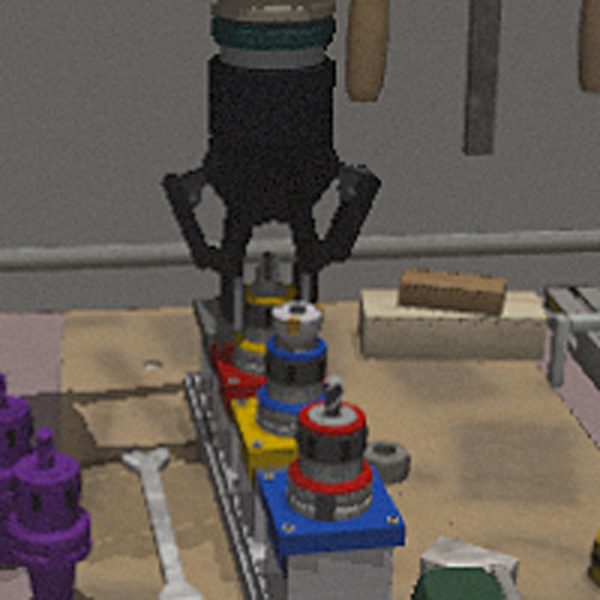

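Gripped: opening 34 mm, 60 N. In the picture the fingers straddle the yellow-ringed nut at (268,300). Lifting.

{"name": "step_arm", "arguments": {"deltas": [0,0,0.01,0,0,0,-0.5,0,0,0.03,0,0,0,-0.5,0,0,0.04,0,0,0,-0.5,0,0,0.05,0,0,0,-0.5,0,0,0.04,0,0,0,-0.5,0,0,0.03,0,0,0,-0.5,0,0,0.01,0,0,0,-0.5,0,0,0,0,0,0,-0.5], "newtons": 80}}

```text
t: 7.08
eef_pos: [0.5369, 0.2242, 0.1742]
eef_rot: [[-0.055, 0.998, 0.0], [0.998, 0.055, 0.0], [0.0, 0.0, -1.0]]
ft_force: [-1.2, -0.3, -3.7]
opening: 0.0338
grasp_force: 80.3
```

```bash
cat > held.py <<'E'
from h import *
# held/placed holder geometry: python3 held.py pic x y  -> points by height slices from the side camera
import sys
n,x0,y0=sys.argv[1],float(sys.argv[2]),float(sys.argv[3])
p=snap("side" if n!="top" else "top");P=cloud(p);f=p["frame"].astype(int)
s=robot.sense();print(np.round(s["t"],2),np.round(s["eef_pos"],4),round(s["opening"],4),np.round(s["ft_force"],1),round(s["grasp_force"],1))
m=(p["depth"]>0)&(abs(P[...,0]-x0)<.032)&(abs(P[...,1]-y0)<.035)&(P[...,2]>.09)&(P[...,2]<.32)
c=P[m]
for z in np.arange(.09,.32,.008):
    k=c[(c[:,2]>=z)&(c[:,2]<z+.008)]
    if len(k)>5: print(round(z,3),len(k),np.percentile(k[:,0],[2,98]).round(4),"mid",np.mean(np.percentile(k[:,0],[2,98])).round(4),"ymin",np.percentile(k[:,1],3).round(4))
if n!="top": save(p,n,(220,80,420,280),3)
E
python3 held.py held1.png .537 .2244
```

```text
7.13 [0.5364 0.224  0.1732] 0.0335 [-0.3 -0.3 -2.4] 80.3
0.114 13 [0.5299 0.5371] mid 0.5335 ymin 0.2179
0.122 22 [0.5262 0.5418] mid 0.534 ymin 0.2145
0.13 42 [0.5255 0.5444] mid 0.535 ymin 0.213
0.138 45 [0.5248 0.5458] mid 0.5353 ymin 0.2131
0.146 52 [0.5233 0.5474] mid 0.5353 ymin 0.2127
0.154 52 [0.5224 0.5475] mid 0.5349 ymin 0.2107
0.162 39 [0.5147 0.5502] mid 0.5324 ymin 0.2022
0.17 111 [0.5139 0.5564] mid 0.5352 ymin 0.2017
0.178 89 [0.5138 0.5567] mid 0.5352 ymin 0.2017
0.186 119 [0.5159 0.5556] mid 0.5357 ymin 0.2035
0.194 92 [0.5129 0.5588] mid 0.5358 ymin 0.2081
0.202 136 [0.5072 0.5649] mid 0.5361 ymin 0.2067
0.21 146 [0.5059 0.5663] mid 0.5361 ymin 0.2064
0.218 159 [0.5062 0.5657] mid 0.5359 ymin 0.2092
0.226 110 [0.5057 0.5657] mid 0.5357 ymin 0.2109
0.234 89 [0.5054 0.567 ] mid 0.5362 ymin 0.2082
0.242 105 [0.5055 0.5673] mid 0.5364 ymin 0.2087
0.25 72 [0.5077 0.5646] mid 0.5361 ymin 0.2083
0.258 85 [0.5089 0.562 ] mid 0.5354 ymin 0.2041
0.266 119 [0.5107 0.5612] mid 0.5359 ymin 0.2038
0.274 126 [0.5104 0.5611] mid 0.5358 ymin 0.2042
0.282 157 [0.5068 0.5663] mid 0.5366 ymin 0.2035
0.29 162 [0.5067 0.5673] mid 0.537 ymin 0.2019
0.298 182 [0.5068 0.5679] mid 0.5373 ymin 0.2027
0.306 162 [0.5066 0.5682] mid 0.5374 ymin 0.2093
0.314 108 [0.5054 0.5684] mid 0.5369 ymin 0.2094
```

View pics/held1.png

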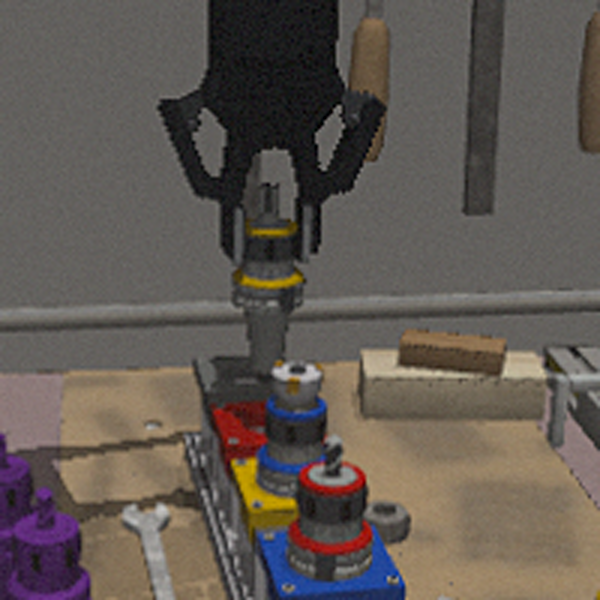

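The holder hangs upright in the jaws with its taper at (268,340), clear of the red pocket. Next, over to the spare pocket and down.

{"name": "step_arm", "arguments": {"deltas": [-0.002,0.03,0,0,0,0,-0.5,-0.003,0.058,0,0,0,0,-0.5,-0.003,0.06,0,0,0,0,-0.5,-0.002,0.04,0,0,0,0,-0.5,-0.0015,0.02,0,0,0,0,-0.5,0,0,0,0,0,0,-0.5,0,0,0,0,0,0,-0.5,0,0,0,0,0,0,-0.5]}}

```text
t: 7.8
eef_pos: [0.5321, 0.3065, 0.1733]
eef_rot: [[-0.055, 0.998, -0.001], [0.998, 0.055, -0.001], [-0.001, -0.001, -1.0]]
ft_force: [0.1, -0.4, -2.8]
opening: 0.0338
grasp_force: 80.3
```

{"name": "step_arm", "arguments": {"deltas": [0,0,-0.015,0,0,0,-0.5,0,0,-0.03,0,0,0,-0.5,0,0,-0.03,0,0,0,-0.5,0,0,-0.03,0,0,0,-0.5,0,0,-0.03,0,0,0,-0.5,0,0,-0.03,0,0,0,-0.5,0,0,-0.02,0,0,0,-0.5,0,0,-0.01,0,0,0,-0.5,0,0,0,0,0,0,-0.5,0,0,0,0,0,0,-0.5]}}

```text
t: 8.63
eef_pos: [0.5327, 0.3072, 0.0961]
eef_rot: [[-0.055, 0.999, 0.0], [0.999, 0.055, 0.0], [0.0, 0.0, -1.0]]
ft_force: [-0.9, -1.2, -3.2]
opening: 0.0339
grasp_force: 80.3
```

{"name": "step_arm", "arguments": {"deltas": [0,0,-0.005,0,0,0,-0.5,0,0,-0.005,0,0,0,-0.5,0,0,0,0,0,0,-0.5,0,0,0,0,0,0,-0.5]}}

```text
t: 8.97
eef_pos: [0.5325, 0.3075, 0.0921]
eef_rot: [[-0.055, 0.998, 0.0], [0.998, 0.055, 0.0], [0.0, 0.0, -1.0]]
ft_force: [0.1, -0.0, -4.0]
opening: 0.0336
grasp_force: 80.3
```

```bash
python3 held.py held2.png .532 .308 | head -8
```

```text
9.02 [0.5325 0.3075 0.0922] 0.0339 [ 0.6 -0.7 -4.3] 80.3
0.09 67 [0.5103 0.5491] mid 0.5297 ymin 0.2853
0.098 94 [0.5098 0.551 ] mid 0.5304 ymin 0.2845
0.106 78 [0.5119 0.5508] mid 0.5314 ymin 0.2881
0.114 79 [0.5062 0.5577] mid 0.5319 ymin 0.2901
0.122 109 [0.5028 0.5612] mid 0.532 ymin 0.2903
0.13 152 [0.5013 0.5612] mid 0.5313 ymin 0.2915
0.138 86 [0.5012 0.5612] mid 0.5312 ymin 0.2929
```

{"name": "step_arm", "arguments": {"deltas": [0,0,-0.0025,0,0,0,-0.5,0,0,-0.0025,0,0,0,-0.5,0,0,0,0,0,0,-0.5,0,0,0,0,0,0,-0.5]}}

```text
t: 9.35
eef_pos: [0.5327, 0.3075, 0.0907]
eef_rot: [[-0.055, 0.998, 0.001], [0.998, 0.055, 0.0], [0.0, 0.001, -1.0]]
ft_force: [-0.0, -0.6, 1.6]
opening: 0.0343
grasp_force: 81.5
```

{"name": "step_arm", "arguments": {"deltas": [0,0,0,0,0,0,0.4,0,0,0,0,0,0,0.4,0,0,0,0,0,0,0.4,0,0,0,0,0,0,0.4,0,0,0,0,0,0,0.4,0,0,0.03,0,0,0,0.4,0,0,0.06,0,0,0,0.4,0,0,0.06,0,0,0,0.4,0,0,0.04,0,0,0,0.4,0,0,0,0,0,0,0.4], "newtons": 80}}

```text
t: 10.18
eef_pos: [0.5349, 0.3085, 0.17]
eef_rot: [[-0.055, 0.998, 0.007], [0.998, 0.055, 0.003], [0.003, 0.008, -1.0]]
ft_force: [0.7, 0.7, -0.3]
opening: 0.0598
grasp_force: 0.0
```

```bash
python3 held.py held3.png .532 .308 | head -9
```

```text
10.23 [0.5337 0.308  0.1678] 0.0598 [-0.4  0.   0.1] 0.0
0.09 67 [0.5103 0.5499] mid 0.5301 ymin 0.2852
0.098 115 [0.5099 0.5521] mid 0.531 ymin 0.2851
0.106 60 [0.5161 0.5473] mid 0.5317 ymin 0.2916
0.114 52 [0.5142 0.5466] mid 0.5304 ymin 0.2901
0.122 60 [0.5139 0.5465] mid 0.5302 ymin 0.289
0.13 108 [0.5145 0.5468] mid 0.5306 ymin 0.2913
0.138 22 [0.5264 0.5371] mid 0.5318 ymin 0.3011
0.146 24 [0.5242 0.5374] mid 0.5308 ymin 0.3005
```

{"name": "step_arm", "arguments": {"deltas": [0.0025,-0.04,0,0,0,0,0.4,0.004,-0.07,0,0,0,0,0.4,0.005,-0.08,0,0,0,0,0.4,0.005,-0.09,0,0,0,0,0.4,0.005,-0.09,0,0,0,0,0.4,0.005,-0.09,0,0,0,0,0.4,0.005,-0.08,0,0,0,0,0.4,0.004,-0.07,0,0,0,0,0.4,0.002,-0.041,0,0,0,0,0.4,0,0,0,0,0,0,0.4]}}

```text
t: 11.07
eef_pos: [0.5461, 0.0427, 0.1641]
eef_rot: [[-0.051, 0.999, -0.003], [0.999, 0.051, -0.002], [-0.002, -0.004, -1.0]]
ft_force: [-0.3, 0.8, 1.1]
opening: 0.06
grasp_force: 0.0
```

{"name": "step_arm", "arguments": {"deltas": [0,0,0,0,0,0,0.4,0,0,0,0,0,0,0.4]}}

```text
t: 11.23
eef_pos: [0.5466, 0.0472, 0.1649]
eef_rot: [[-0.055, 0.999, -0.002], [0.999, 0.055, 0.001], [0.001, -0.002, -1.0]]
ft_force: [0.4, 0.6, 0.2]
opening: 0.0599
grasp_force: 0.0
```

{"name": "step_arm", "arguments": {"deltas": [0.0015,0,-0.03,0,0,0,0.4,0,0,-0.05,0,0,0,0.4,0,0,-0.05,0,0,0,0.4,0,0,-0.04,0,0,0,0.4,0,0,-0.0175,0,0,0,0.4,0,0,0,0,0,0,0.4,0,0,0,0,0,0,0.4]}}

```text
t: 11.82
eef_pos: [0.548, 0.0478, 0.0909]
eef_rot: [[-0.056, 0.998, -0.0], [0.998, 0.056, 0.0], [0.0, -0.0, -1.0]]
ft_force: [-0.2, -0.8, 0.7]
opening: 0.06
grasp_force: 0.0
```

{"name": "step_arm", "arguments": {"deltas": [0,0,0,0,0,0,-0.5,0,0,0,0,0,0,-0.5,0,0,0,0,0,0,-0.5,0,0,0,0,0,0,-0.5,0,0,0,0,0,0,-0.5,0,0,0,0,0,0,-0.5]}}

```text
t: 12.32
eef_pos: [0.549, 0.0472, 0.0925]
eef_rot: [[-0.055, 0.998, 0.003], [0.998, 0.055, 0.0], [0.0, 0.003, -1.0]]
ft_force: [-1.8, 1.4, 5.8]
opening: 0.0337
grasp_force: 79.4
```

{"name": "step_arm", "arguments": {"deltas": [0,0,0.01,0,0,0,-0.5,0,0,0.03,0,0,0,-0.5,0,0,0.05,0,0,0,-0.5,0,0,0.06,0,0,0,-0.5,0,0,0.06,0,0,0,-0.5,0,0,0.06,0,0,0,-0.5,0,0,0.05,0,0,0,-0.5,0,0,0.03,0,0,0,-0.5,0,0,0.02,0,0,0,-0.5,0,0,0,0,0,0,-0.5]}}

```text
t: 13.15
eef_pos: [0.5486, 0.0469, 0.2402]
eef_rot: [[-0.055, 0.998, 0.002], [0.998, 0.055, -0.0], [-0.0, 0.002, -1.0]]
ft_force: [0.7, 0.9, -3.7]
opening: 0.0341
grasp_force: 80.1
```

```bash
python3 held.py held4.png .548 .047 | head -14
```

```text
13.2 [0.548  0.0469 0.2389] 0.0338 [-0.  -0.  -4.4] 80.1
0.178 32 [0.5414 0.5531] mid 0.5473 ymin 0.0395
0.186 51 [0.5378 0.5572] mid 0.5475 ymin 0.0355
0.194 67 [0.5374 0.557 ] mid 0.5472 ymin 0.0353
0.202 76 [0.5361 0.5579] mid 0.547 ymin 0.0344
0.21 78 [0.535 0.559] mid 0.547 ymin 0.0331
0.218 89 [0.5341 0.5596] mid 0.5468 ymin 0.0322
0.226 66 [0.5263 0.5669] mid 0.5466 ymin 0.0245
0.234 186 [0.5255 0.5692] mid 0.5474 ymin 0.0229
0.242 151 [0.5254 0.5681] mid 0.5467 ymin 0.0231
0.25 196 [0.5271 0.5673] mid 0.5472 ymin 0.0256
0.258 139 [0.5246 0.5695] mid 0.547 ymin 0.029
0.266 213 [0.5188 0.5762] mid 0.5475 ymin 0.0285
0.274 247 [0.5175 0.5776] mid 0.5476 ymin 0.0284
```

{"name": "step_arm", "arguments": {"deltas": [-0.002,0.03,0,0,0,0,-0.5,-0.004,0.06,0,0,0,0,-0.5,-0.005,0.08,0,0,0,0,-0.5,-0.005,0.084,0,0,0,0,-0.5,-0.005,0.08,0,0,0,0,-0.5,-0.004,0.07,0,0,0,0,-0.5,-0.0025,0.04,0,0,0,0,-0.5,0,0,0,0,0,0,-0.5,0,0,0,0,0,0,-0.5,0,0,0,0,0,0,-0.5]}}

```text
t: 14.03
eef_pos: [0.5363, 0.2243, 0.2377]
eef_rot: [[-0.055, 0.998, -0.002], [0.998, 0.055, -0.001], [-0.001, -0.002, -1.0]]
ft_force: [0.3, -0.1, -2.6]
opening: 0.0334
grasp_force: 80.1
```

{"name": "step_arm", "arguments": {"deltas": [0,0,-0.02,0,0,0,-0.5,0,0,-0.05,0,0,0,-0.5,0,0,-0.05,0,0,0,-0.5,0,0,-0.04,0,0,0,-0.5,0,0,-0.02,0,0,0,-0.5,0,0,0,0,0,0,-0.5,0,0,0,0,0,0,-0.5]}}

```text
t: 14.62
eef_pos: [0.5372, 0.2239, 0.1667]
eef_rot: [[-0.054, 0.999, -0.0], [0.999, 0.054, -0.0], [-0.0, -0.0, -1.0]]
ft_force: [-0.1, -0.0, -3.0]
opening: 0.034
grasp_force: 80.2
```

{"name": "step_arm", "arguments": {"deltas": [0,0,-0.015,0,0,0,-0.5,0,0,-0.03,0,0,0,-0.5,0,0,-0.03,0,0,0,-0.5,0,0,-0.03,0,0,0,-0.5,0,0,-0.03,0,0,0,-0.5,0,0,-0.025,0,0,0,-0.5,0,0,-0.015,0,0,0,-0.5,0,0,-0.005,0,0,0,-0.5,0,0,0,0,0,0,-0.5]}}

```text
t: 15.37
eef_pos: [0.5372, 0.2246, 0.0948]
eef_rot: [[-0.055, 0.998, 0.0], [0.998, 0.055, -0.0], [-0.0, 0.0, -1.0]]
ft_force: [0.0, -0.3, -3.4]
opening: 0.0337
grasp_force: 80.2
```

{"name": "step_arm", "arguments": {"deltas": [0,0,-0.003,0,0,0,-0.5,0,0,-0.002,0,0,0,-0.5,0,0,0,0,0,0,-0.5,0,0,0,0,0,0,-0.5]}}

```text
t: 15.7
eef_pos: [0.5373, 0.2247, 0.0933]
eef_rot: [[-0.055, 0.998, 0.001], [0.998, 0.055, 0.0], [0.0, 0.001, -1.0]]
ft_force: [-0.1, -0.1, -3.7]
opening: 0.0339
grasp_force: 80.2
```

{"name": "step_arm", "arguments": {"deltas": [0,0,-0.0025,0,0,0,-0.5,0,0,-0.0025,0,0,0,-0.5,0,0,0,0,0,0,-0.5,0,0,0,0,0,0,-0.5]}}

```text
t: 16.03
eef_pos: [0.5374, 0.2247, 0.0925]
eef_rot: [[-0.055, 0.998, 0.002], [0.998, 0.055, 0.0], [0.0, 0.002, -1.0]]
ft_force: [-2.5, -1.6, 5.6]
opening: 0.0338
grasp_force: 81.3
```

{"name": "step_arm", "arguments": {"deltas": [0,0,0,0,0,0,0.4,0,0,0,0,0,0,0.4,0,0,0,0,0,0,0.4,0,0,0,0,0,0,0.4,0,0,0,0,0,0,0.4,0,0,0.03,0,0,0,0.4,0,0,0.06,0,0,0,0.4,0,0,0.06,0,0,0,0.4,0,0,0.04,0,0,0,0.4,0,0,0,0,0,0,0.4]}}

```text
t: 16.87
eef_pos: [0.5396, 0.2253, 0.1707]
eef_rot: [[-0.055, 0.998, 0.008], [0.998, 0.055, 0.002], [0.002, 0.008, -1.0]]
ft_force: [-0.1, -0.4, 0.1]
opening: 0.0599
grasp_force: 0.0
```

```bash
python3 held.py held5.png .537 .225 | head -10
```

```text
16.92 [0.5384 0.225  0.1686] 0.0598 [ 0.3 -0.9 -0.2] 0.0
0.09 38 [0.5144 0.5313] mid 0.5228 ymin 0.202
0.098 65 [0.5141 0.5313] mid 0.5227 ymin 0.2025
0.106 41 [0.5198 0.537 ] mid 0.5284 ymin 0.2058
0.114 35 [0.5191 0.536 ] mid 0.5275 ymin 0.2073
0.122 45 [0.5182 0.5355] mid 0.5268 ymin 0.2057
0.13 122 [0.5198 0.552 ] mid 0.5359 ymin 0.2072
0.138 17 [0.5329 0.5402] mid 0.5365 ymin 0.2188
0.146 19 [0.5326 0.5406] mid 0.5366 ymin 0.2192
0.154 12 [0.5327 0.5401] mid 0.5364 ymin 0.2192
```

{"name": "step_arm", "arguments": {"deltas": [0.002,-0.03,0,0,0,0,0.4,0.003,-0.06,0,0,0,0,0.4,0.003,-0.06,0,0,0,0,0.4,0.003,-0.04,0,0,0,0,0.4,0.0015,-0.022,0,0,0,0,0.4,0,0,0,0,0,0,0.4,0,0,0,0,0,0,0.4,0,0,0,0,0,0,0.4]}}

```text
t: 17.58
eef_pos: [0.5418, 0.1403, 0.1664]
eef_rot: [[-0.055, 0.998, -0.001], [0.998, 0.055, 0.001], [0.001, -0.001, -1.0]]
ft_force: [-0.0, 0.8, -0.6]
opening: 0.0595
grasp_force: 0.0
```

{"name": "step_arm", "arguments": {"deltas": [0,-0.001,-0.03,0,0,0,0.4,0,0,-0.05,0,0,0,0.4,0,0,-0.05,0,0,0,0.4,0,0,-0.04,0,0,0,0.4,0,0,-0.019,0,0,0,0.4,0,0,0,0,0,0,0.4,0,0,0,0,0,0,0.4]}}

```text
t: 18.17
eef_pos: [0.5422, 0.14, 0.0913]
eef_rot: [[-0.056, 0.998, -0.0], [0.998, 0.056, 0.0], [0.0, -0.0, -1.0]]
ft_force: [-0.2, -0.5, 0.6]
opening: 0.0597
grasp_force: 0.0
```

{"name": "step_arm", "arguments": {"deltas": [0,0,0,0,0,0,-0.5,0,0,0,0,0,0,-0.5,0,0,0,0,0,0,-0.5,0,0,0,0,0,0,-0.5,0,0,0,0,0,0,-0.5,0,0,0,0,0,0,-0.5]}}

```text
t: 18.67
eef_pos: [0.5433, 0.1397, 0.093]
eef_rot: [[-0.055, 0.998, 0.003], [0.998, 0.055, 0.001], [0.001, 0.004, -1.0]]
ft_force: [0.8, 0.1, 6.1]
opening: 0.0339
grasp_force: 79.3
```

Lift 84 mm, then to the blue pocket.

{"name": "step_arm", "arguments": {"deltas": [0,0,0.01,0,0,0,-0.5,0,0,0.03,0,0,0,-0.5,0,0,0.04,0,0,0,-0.5,0,0,0.05,0,0,0,-0.5,0,0,0.04,0,0,0,-0.5,0,0,0.03,0,0,0,-0.5,0,0,0.01,0,0,0,-0.5,0,0,0,0,0,0,-0.5,0,0,0,0,0,0,-0.5]}}

```text
t: 19.42
eef_pos: [0.5411, 0.1392, 0.1742]
eef_rot: [[-0.055, 0.998, -0.002], [0.998, 0.055, -0.0], [-0.0, -0.002, -1.0]]
ft_force: [-0.5, -0.3, -6.3]
opening: 0.0337
grasp_force: 80.9
```

```bash
python3 held.py held6.png .542 .14 | head -14
```

```text
19.47 [0.5409 0.1392 0.1738] 0.0338 [-0.7 -0.6 -5.3] 80.9
0.114 27 [0.5323 0.5461] mid 0.5392 ymin 0.1314
0.122 42 [0.5299 0.5488] mid 0.5394 ymin 0.1286
0.13 50 [0.5295 0.5501] mid 0.5398 ymin 0.1282
0.138 60 [0.5278 0.5515] mid 0.5396 ymin 0.1262
0.146 59 [0.5275 0.5514] mid 0.5394 ymin 0.126
0.154 65 [0.5259 0.5522] mid 0.539 ymin 0.1252
0.162 57 [0.5181 0.5584] mid 0.5382 ymin 0.1157
0.17 117 [0.5179 0.5603] mid 0.5391 ymin 0.116
0.178 155 [0.5185 0.56  ] mid 0.5393 ymin 0.1165
0.186 101 [0.523  0.5551] mid 0.5391 ymin 0.1207
0.194 112 [0.5161 0.5632] mid 0.5397 ymin 0.1223
0.202 163 [0.5111 0.5693] mid 0.5402 ymin 0.1215
0.21 227 [0.5109 0.568 ] mid 0.5395 ymin 0.1219
```

{"name": "step_arm", "arguments": {"deltas": [0.002,-0.03,0,0,0,0,-0.5,0.003,-0.06,0,0,0,0,-0.5,0.004,-0.06,0,0,0,0,-0.5,0.003,-0.05,0,0,0,0,-0.5,0.001,-0.031,0,0,0,0,-0.5,0,0,0,0,0,0,-0.5,0,0,0,0,0,0,-0.5,0,0,0,0,0,0,-0.5]}}

```text
t: 20.13
eef_pos: [0.5469, 0.0474, 0.1749]
eef_rot: [[-0.055, 0.998, -0.001], [0.998, 0.055, 0.001], [0.001, -0.001, -1.0]]
ft_force: [0.4, 0.3, -5.6]
opening: 0.0337
grasp_force: 80.9
```

{"name": "step_arm", "arguments": {"deltas": [0.001,0,-0.015,0,0,0,-0.5,0,0,-0.03,0,0,0,-0.5,0,0,-0.03,0,0,0,-0.5,0,0,-0.03,0,0,0,-0.5,0,0,-0.03,0,0,0,-0.5,0,0,-0.03,0,0,0,-0.5,0,0,-0.02,0,0,0,-0.5,0,0,-0.01,0,0,0,-0.5,0,0,0,0,0,0,-0.5,0,0,0,0,0,0,-0.5]}}

```text
t: 20.97
eef_pos: [0.5478, 0.0473, 0.0974]
eef_rot: [[-0.055, 0.998, 0.0], [0.998, 0.055, 0.0], [0.0, 0.0, -1.0]]
ft_force: [0.0, 0.2, -4.7]
opening: 0.0338
grasp_force: 80.9
```

{"name": "step_arm", "arguments": {"deltas": [0,0,-0.0025,0,0,0,-0.5,0,0,-0.0025,0,0,0,-0.5,0,0,0,0,0,0,-0.5,0,0,0,0,0,0,-0.5]}}

```text
t: 21.3
eef_pos: [0.5478, 0.0469, 0.0956]
eef_rot: [[-0.055, 0.998, 0.001], [0.998, 0.055, -0.0], [-0.0, 0.001, -1.0]]
ft_force: [0.7, -0.3, -5.6]
opening: 0.0338
grasp_force: 80.9
```

{"name": "step_arm", "arguments": {"deltas": [0,0,-0.003,0,0,0,-0.5,0,0,-0.003,0,0,0,-0.5,0,0,0,0,0,0,-0.5,0,0,0,0,0,0,-0.5]}}

```text
t: 21.63
eef_pos: [0.5478, 0.0469, 0.093]
eef_rot: [[-0.055, 0.998, 0.0], [0.998, 0.055, -0.0], [-0.0, 0.0, -1.0]]
ft_force: [-0.4, 0.0, -5.0]
opening: 0.0341
grasp_force: 81.5
```

{"name": "step_arm", "arguments": {"deltas": [0,0,-0.002,0,0,0,-0.5,0,0,0,0,0,0,-0.5,0,0,0,0,0,0,-0.5]}}

```text
t: 21.88
eef_pos: [0.5479, 0.0469, 0.0929]
eef_rot: [[-0.055, 0.998, 0.001], [0.998, 0.055, -0.0], [-0.0, 0.001, -1.0]]
ft_force: [-2.7, -1.2, 2.6]
opening: 0.0333
grasp_force: 81.9
```

{"name": "step_arm", "arguments": {"deltas": [0,0,0,0,0,0,0.4,0,0,0,0,0,0,0.4,0,0,0,0,0,0,0.4,0,0,0,0,0,0,0.4,0,0,0,0,0,0,0.4,0,0,0.03,0,0,0,0.4,0,0,0.06,0,0,0,0.4,0,0,0.06,0,0,0,0.4,0,0,0.04,0,0,0,0.4,0,0,0,0,0,0,0.4]}}

```text
t: 22.72
eef_pos: [0.5504, 0.0469, 0.1719]
eef_rot: [[-0.055, 0.998, 0.008], [0.998, 0.055, -0.0], [-0.001, 0.008, -1.0]]
ft_force: [0.5, -0.4, 0.3]
opening: 0.0599
grasp_force: 0.0
```

```bash
python3 held.py held7.png .5475 .047 | head -10
```

```text
22.77 [0.5491 0.0469 0.1699] 0.0597 [ 0.3 -0.1 -0.3] 0.0
0.09 129 [0.525  0.5677] mid 0.5464 ymin 0.0249
0.098 185 [0.5249 0.5688] mid 0.5468 ymin 0.0251
0.106 122 [0.529  0.5639] mid 0.5465 ymin 0.0295
0.114 84 [0.5289 0.5628] mid 0.5459 ymin 0.0293
0.122 107 [0.5287 0.5618] mid 0.5452 ymin 0.0301
0.13 190 [0.5305 0.5631] mid 0.5468 ymin 0.03
0.138 33 [0.5358 0.5582] mid 0.547 ymin 0.0342
0.146 88 [0.5329 0.5604] mid 0.5467 ymin 0.032
0.154 144 [0.5337 0.5602] mid 0.547 ymin 0.033
```

{"name": "step_arm", "arguments": {"deltas": [-0.0025,0.04,0,0,0,0,0.4,-0.004,0.07,0,0,0,0,0.4,-0.005,0.08,0,0,0,0,0.4,-0.005,0.09,0,0,0,0,0.4,-0.005,0.09,0,0,0,0,0.4,-0.005,0.09,0,0,0,0,0.4,-0.005,0.08,0,0,0,0,0.4,-0.004,0.07,0,0,0,0,0.4,-0.002,0.042,0,0,0,0,0.4,0,0,0,0,0,0,0.4]}}

```text
t: 23.6
eef_pos: [0.5314, 0.3113, 0.1661]
eef_rot: [[-0.059, 0.998, -0.002], [0.998, 0.059, 0.001], [0.001, -0.002, -1.0]]
ft_force: [0.3, 0.3, 0.1]
opening: 0.0597
grasp_force: 0.0
```

{"name": "step_arm", "arguments": {"deltas": [0,0,0,0,0,0,0.4,0,0,0,0,0,0,0.4,0,0,0,0,0,0,0.4]}}

```text
t: 23.85
eef_pos: [0.5325, 0.3065, 0.1675]
eef_rot: [[-0.054, 0.999, -0.001], [0.999, 0.054, -0.001], [-0.001, -0.001, -1.0]]
ft_force: [-0.1, 0.0, -0.1]
opening: 0.0598
grasp_force: 0.0
```

{"name": "step_arm", "arguments": {"deltas": [0,0.001,-0.03,0,0,0,0.4,0,0,-0.05,0,0,0,0.4,0,0,-0.05,0,0,0,0.4,0,0,-0.04,0,0,0,0.4,0,0,-0.02,0,0,0,0.4,0,0,0,0,0,0,0.4,0,0,0,0,0,0,0.4]}}

```text
t: 24.43
eef_pos: [0.533, 0.3075, 0.0923]
eef_rot: [[-0.054, 0.999, -0.0], [0.999, 0.054, -0.0], [-0.0, -0.0, -1.0]]
ft_force: [0.5, 0.3, 0.2]
opening: 0.0597
grasp_force: 0.0
```

{"name": "step_arm", "arguments": {"deltas": [0,0,0,0,0,0,-0.5,0,0,0,0,0,0,-0.5,0,0,0,0,0,0,-0.5,0,0,0,0,0,0,-0.5,0,0,0,0,0,0,-0.5,0,0,0,0,0,0,-0.5]}}

```text
t: 24.93
eef_pos: [0.5335, 0.3084, 0.0939]
eef_rot: [[-0.055, 0.998, 0.003], [0.998, 0.055, 0.001], [0.001, 0.003, -1.0]]
ft_force: [-0.7, -1.5, 6.2]
opening: 0.0337
grasp_force: 79.6
```

{"name": "step_arm", "arguments": {"deltas": [0,0,0.01,0,0,0,-0.5,0,0,0.03,0,0,0,-0.5,0,0,0.05,0,0,0,-0.5,0,0,0.06,0,0,0,-0.5,0,0,0.06,0,0,0,-0.5,0,0,0.06,0,0,0,-0.5,0,0,0.05,0,0,0,-0.5,0,0,0.03,0,0,0,-0.5,0,0,0.02,0,0,0,-0.5,0,0,0,0,0,0,-0.5]}}

```text
t: 25.77
eef_pos: [0.5332, 0.3085, 0.2416]
eef_rot: [[-0.055, 0.998, 0.003], [0.998, 0.055, 0.001], [0.001, 0.003, -1.0]]
ft_force: [0.4, 0.3, -3.4]
opening: 0.0338
grasp_force: 80.0
```

```bash
python3 held.py held8.png .532 .308 | head -11
```

```text
25.82 [0.5327 0.3083 0.2402] 0.0335 [ 0.1  1.  -3.3] 80.0
0.178 18 [0.5263 0.5368] mid 0.5315 ymin 0.3008
0.186 31 [0.5224 0.5402] mid 0.5313 ymin 0.2973
0.194 38 [0.522  0.5426] mid 0.5323 ymin 0.2971
0.202 44 [0.5201 0.5421] mid 0.5311 ymin 0.2968
0.21 50 [0.5199 0.5441] mid 0.532 ymin 0.2952
0.218 50 [0.5181 0.5437] mid 0.5309 ymin 0.2946
0.226 41 [0.518 0.547] mid 0.5325 ymin 0.2896
0.234 101 [0.5101 0.5532] mid 0.5316 ymin 0.2854
0.242 82 [0.5099 0.5528] mid 0.5313 ymin 0.2853
0.25 100 [0.5115 0.5524] mid 0.532 ymin 0.2875
```

{"name": "step_arm", "arguments": {"deltas": [0.002,-0.03,0,0,0,0,-0.5,0.003,-0.06,0,0,0,0,-0.5,0.004,-0.08,0,0,0,0,-0.5,0.005,-0.08,0,0,0,0,-0.5,0.004,-0.07,0,0,0,0,-0.5,0.003,-0.06,0,0,0,0,-0.5,0.0025,-0.04,0,0,0,0,-0.5,0,0,0,0,0,0,-0.5,0,0,0,0,0,0,-0.5,0,0,0,0,0,0,-0.5]}}

```text
t: 26.65
eef_pos: [0.5414, 0.1401, 0.2391]
eef_rot: [[-0.055, 0.999, -0.002], [0.999, 0.055, 0.0], [0.0, -0.002, -1.0]]
ft_force: [0.4, -0.2, -3.4]
opening: 0.0336
grasp_force: 80.0
```

Down 72 mm, then the slower insertion.

{"name": "step_arm", "arguments": {"deltas": [0,0,-0.02,0,0,0,-0.5,0,0,-0.05,0,0,0,-0.5,0,0,-0.05,0,0,0,-0.5,0,0,-0.04,0,0,0,-0.5,0,0,-0.02,0,0,0,-0.5,0,0,0,0,0,0,-0.5,0,0,0,0,0,0,-0.5]}}

```text
t: 27.23
eef_pos: [0.542, 0.1407, 0.1678]
eef_rot: [[-0.056, 0.998, -0.001], [0.998, 0.056, -0.0], [-0.0, -0.001, -1.0]]
ft_force: [0.0, -0.1, -3.2]
opening: 0.0336
grasp_force: 80.1
```

{"name": "step_arm", "arguments": {"deltas": [0,0,-0.015,0,0,0,-0.5,0,0,-0.03,0,0,0,-0.5,0,0,-0.03,0,0,0,-0.5,0,0,-0.03,0,0,0,-0.5,0,0,-0.03,0,0,0,-0.5,0,0,-0.025,0,0,0,-0.5,0,0,-0.015,0,0,0,-0.5,0,0,-0.005,0,0,0,-0.5,0,0,0,0,0,0,-0.5,0,0,0,0,0,0,-0.5]}}

```text
t: 28.07
eef_pos: [0.5426, 0.1403, 0.0967]
eef_rot: [[-0.055, 0.998, 0.001], [0.998, 0.055, 0.0], [0.0, 0.001, -1.0]]
ft_force: [-0.9, -0.2, -2.3]
opening: 0.0334
grasp_force: 80.1
```

{"name": "step_arm", "arguments": {"deltas": [0,0,-0.003,0,0,0,-0.5,0,0,-0.002,0,0,0,-0.5,0,0,0,0,0,0,-0.5,0,0,0,0,0,0,-0.5]}}

```text
t: 28.4
eef_pos: [0.5422, 0.1402, 0.0943]
eef_rot: [[-0.055, 0.998, 0.0], [0.998, 0.055, 0.0], [0.0, 0.0, -1.0]]
ft_force: [0.3, -0.8, -3.2]
opening: 0.0336
grasp_force: 80.1
```

{"name": "step_arm", "arguments": {"deltas": [0,0,-0.0025,0,0,0,-0.5,0,0,-0.0025,0,0,0,-0.5,0,0,0,0,0,0,-0.5,0,0,0,0,0,0,-0.5]}}

```text
t: 28.73
eef_pos: [0.5423, 0.1402, 0.0939]
eef_rot: [[-0.055, 0.998, 0.002], [0.998, 0.055, 0.0], [0.0, 0.002, -1.0]]
ft_force: [-2.5, -0.4, 5.1]
opening: 0.0335
grasp_force: 81.4
```

Contact at the seated height. Release, rise, and draw back toward −x and −y to clear the view.

{"name": "step_arm", "arguments": {"deltas": [0,0,0,0,0,0,0.4,0,0,0,0,0,0,0.4,0,0,0,0,0,0,0.4,0,0,0,0,0,0,0.4,0,0,0,0,0,0,0.4,0,0,0.03,0,0,0,0.4,0,0,0.07,0,0,0,0.4,0,0,0.08,0,0,0,0.4,0,0,0.08,0,0,0,0.4,0,0,0.06,0,0,0,0.4]}}

```text
t: 29.57
eef_pos: [0.5428, 0.1403, 0.2227]
eef_rot: [[-0.055, 0.998, 0.003], [0.998, 0.055, 0.0], [0.0, 0.003, -1.0]]
ft_force: [0.2, 0.3, 0.1]
opening: 0.0596
grasp_force: 0.0
```

{"name": "step_arm", "arguments": {"deltas": [-0.02,-0.06,0.02,0,0,0,0.4,-0.03,-0.08,0,0,0,0,0.4,-0.03,-0.08,0,0,0,0,0.4,-0.03,-0.08,0,0,0,0,0.4,-0.03,-0.08,0,0,0,0,0.4,-0.03,-0.08,0,0,0,0,0.4,-0.03,-0.08,0,0,0,0,0.4,-0.03,-0.08,0,0,0,0,0.4,-0.03,-0.08,0,0,0,0,0.4,-0.02,-0.06,0,0,0,0,0.4]}}

```text
t: 30.4
eef_pos: [0.4288, -0.166, 0.2282]
eef_rot: [[-0.054, 0.999, -0.0], [0.999, 0.054, -0.001], [-0.001, -0.0, -1.0]]
ft_force: [-0.0, -0.4, 0.3]
opening: 0.0601
grasp_force: 0.0
```

{"name": "step_arm", "arguments": {"deltas": [0,-0.07,0,0,0,0,0.4,0,-0.08,0,0,0,0,0.4,0,-0.08,0,0,0,0,0.4,0,-0.08,0,0,0,0,0.4,0,-0.04,0,0,0,0,0.4,0,0,0,0,0,0,0.4,0,0,0,0,0,0,0.4]}}

```text
t: 30.98
eef_pos: [0.4298, -0.3037, 0.2276]
eef_rot: [[-0.054, 0.999, -0.001], [0.999, 0.054, 0.002], [0.002, -0.0, -1.0]]
ft_force: [0.1, 0.3, -0.1]
opening: 0.0598
grasp_force: 0.0
```

Run:
```python
from h import *
p=snap("top");q=snap("side");save(p,"endtop.png",(205,130,405,290),3.9);save(q,"endside.png",(180,130,420,310),3)
for r in(p,q):
    P=cloud(r);ok=r["depth"]>0
    for n,x,y in(("spare",.532,.308),("red",.537,.225),("yellow",.542,.140),("blue",.5475,.047)):
        m=ok&(np.hypot(P[...,0]-x,P[...,1]-y)<.019)&(P[...,2]>.128)&(P[...,2]<.142);c=P[m]
        if m.sum()<5: print(n,"empty",m.sum());continue
        print(n,m.sum(),"nut top z",np.percentile(c[:,2],[10,50,90]).round(4),np.round(cv2.minEnclosingCircle(c[:,:2].astype(np.float32)*1000)[0],1))
```

```text
spare empty 0
red 203 nut top z [0.133  0.1351 0.1366] [535.7 223.6]
yellow 183 nut top z [0.1327 0.135  0.1367] [541. 140.]
blue 73 nut top z [0.1306 0.1342 0.1363] [546.   49.4]
spare empty 0
red 41 nut top z [0.1303 0.1346 0.1361] [545.3 219.9]
yellow 177 nut top z [0.13   0.1353 0.1372] [541.1 140. ]
blue 20 nut top z [0.133  0.1354 0.136 ] [534.7  49.8]
```

View pics/endtop.png

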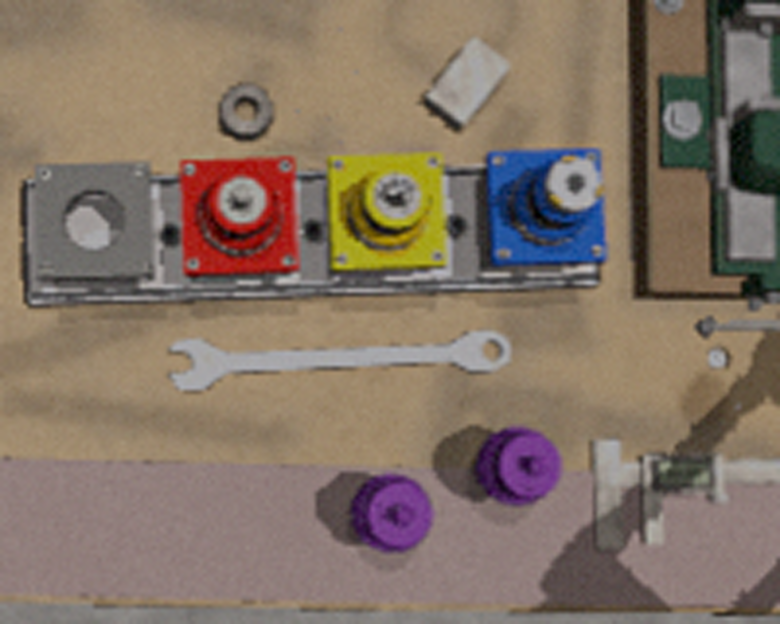

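View pics/endside.png

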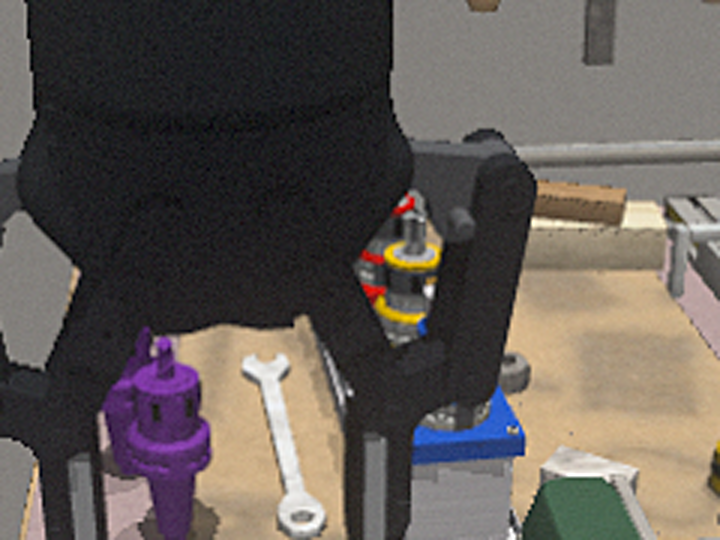

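The top view shows the grey pocket empty at (95,222), red in red at (240,205), yellow in yellow at (395,200) and blue in blue at (560,195). All the nut tops are at 0.135 m, the same as the seated height at the start. The side view is mostly blocked by the retracted gripper, which touches nothing.

```bash
python3 -c "
from station import robot
print(robot.sign_off())"
```

```text
the job is handed in; nothing more can be done
None
```

The red, blue and yellow holders each sit seated and upright in the pocket of their own colour, the grey spare pocket is free, and the job was handed in at about 31 s of the 99 s allowed.

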